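# Sort solid from hollow column cartridges, then trip the ready switch

### The arm

A 7-joint arm with a two-finger parallel gripper is mounted at the origin on the work surface. World frame = base frame: x ahead of the robot, y to its left, z up, the work surface at z = 0. Lengths are in m, angles in rad, forces in N, time in s.
With the tool pointing down it reaches from about 0.4 to 0.85 m from the base axis. Payload 4.4 kg.
Tool frame: the origin (TCP) lies midway between the tips of the shut fingers; the grasp point (between the pads) lies 19 mm behind it; z points along the fingers, y is the line along which they close (so a half turn about z gives the same grasp; the last joint's range is limited). The gripper opens to 94 mm and grips with 3 to 60 N. Pads are 16 mm wide; open, the fingers measure 119 mm over their backs; the gripper's body (75 mm by 177 mm) begins 78 mm behind the grasp point.
Start: joints at [1.091, 0.628, 0.038, 1.517, -0.027, 0.996, -0.02], TCP at [0.261, -0.595, 0.205] pointing down, gripper open.
Joint ranges: [-3.06, 3.06], [-0.37, 2.12], [-1.25, 1.32], [0.18, 2.47], [-1.1, 4.24], [0.23, 1.98], [-2.94, 2.94]. Speed limits (rad/s): [2.57, 2.57, 3.14, 3.14, 3.14, 3.14, 3.14].

### API

Orientations are given as a unit quaternion [w, x, y, z].
In Python, from station import manip gives the robot as it stands.
- The arm moves only by the tool step_arm, never from a script. Its argument "commands" is a list of rows, each a list of 6 numbers: the shift along the world's x, y, z in mm, then the turn, a rotation vector about the world's x, y, z in rad. A call has 1 to 12 rows; each row shifts and turns the commanded pose from where the row before left it; what a row does not reach is not made up. A row lasts 1/10 s, in which the tool goes at most 50 mm and 8.59 degrees, less where a joint would pass 70% of its speed; a pose out of reach is approached as far as the arm can. A call is refused whole if a number of a shift passes 50 or a number of a turn 0.15, either way. A call with a gripper value outside its range is refused whole. "hand" is the opening, from 0 (shut) to 1 (fully open), set as the call begins (left out, the last holds). The fingers move at their own pace and stop on an object; "squeeze" is the grip in N (left out, the last holds). Time passes only in rows, so rows that do not move let the fingers close. It gives the time, the measured TCP pose, the force, the opening and the grip force at its end, in the units of the state.
- manip.state(): the state, without advancing time (a new reading comes with each control period).
- manip.snapshot(name): name is "scene" or "top"; returns the picture (480x640x3 uint8, blue, green, red); there is no depth.
- manip.camera_model(name): a dict with "intrinsics" (3x3 intrinsics, pixels), "origin" and "orientation" of the camera in the world. Camera axes: x right, y up, looking along -z (the intrinsics and any distortion apply to the point x, -y, -z); pixel columns grow to the right and rows downward; lengths in m; the calibration is good to about 2 mm. A picture is of the moment at which its call begins. camera_model takes no time and is no camera call.
- manip.sign_off(): hands the job in; it is judged then, once.
The state is a dict: "time_s": time; "joint_positions": joint angles; "qd": joint speeds; "joint_torque": joint torques, N m; "tcp_pos": TCP position; "ee_rot": TCP orientation; "contact_force": force on the tool from outside, world axes, zero at the start; "torque": the same for the moment, N m; "grip_width": opening from 0.0 (shut) to 1.0 (fully open); "finger_force": force on a finger pad.
Only numpy, scipy, OpenCV 4.12 (cv2) and the standard library are available. Lean on these libraries where they do the work, as an engineer would, in place of code of your own. Each camera call takes 0.05 s, during which the arm holds its last target. There are 200 camera calls.

### The job

Three steel column cartridges on the bench look the same, but some are hollow shells and some are solid: lift each to feel its weight, and gently stand the solid ones upright in the long rectangular tray and the hollow ones upright in the round dish. When all three are sorted, push the roller lever of the limit switch sideways, to the left as the robot sees it, well over until it trips, and let it spring back, so that the sampler knows that the trays are ready. Leave the bottles, jar, beaker and brass weight standing where they are.

Things in the scene. Friction and masses are not known exactly. Their poses are not given: they have to be found in the camera images.
- cartridge1_mid (a point): centre (half-way up) of one of three stainless-steel column cartridges, all alike outside: upright closed cylinder, 34 mm diameter, 80 mm tall, z along its axis. Each is either hollow (0.13 to 0.2 kg) or filled solid (0.4 to 0.6 kg); nothing visible, nor its number, tells which, and how many are solid varies: lift and feel
- cartridge2_mid (a point): centre (half-way up) of one of three stainless-steel column cartridges, all alike outside: upright closed cylinder, 34 mm diameter, 80 mm tall, z along its axis. Each is either hollow (0.13 to 0.2 kg) or filled solid (0.4 to 0.6 kg); nothing visible, nor its number, tells which, and how many are solid varies: lift and feel
- cartridge3_mid (a point): centre (half-way up) of one of three stainless-steel column cartridges, all alike outside: upright closed cylinder, 34 mm diameter, 80 mm tall, z along its axis. Each is either hollow (0.13 to 0.2 kg) or filled solid (0.4 to 0.6 kg); nothing visible, nor its number, tells which, and how many are solid varies: lift and feel
- long_tray: fixed rectangular steel tray for the solid cartridges, 210 mm (its x) by 120 mm (its y) outside, 30 mm high, 4 mm walls and floor; origin at centre of underside. It may stand on either side
- long_tray_floor (a point): centre of the long tray's inner floor (4 mm above the bench), axes as the tray
- round_dish: fixed round steel dish for the hollow cartridges, 164 mm outside diameter, 25 mm high, 4 mm wall and floor; origin at centre of underside. It stands on the other side
- round_dish_floor (a point): centre of the round dish's inner floor (4 mm above the bench)
- roller (a point): centre of the black roller (22 mm diameter, 12 mm long along its x) on top of the upright lever of a grey limit switch; 90 mm above the bench at rest. Its axes at rest are those of the switch: z up, y the way it is pushed
- trip_arm (a joint): angle of the switch's lever, rad: 0 upright (at rest), grows as the roller is pushed towards the switch's +y (left as seen from the robot); trips above 0.5, stop at 0.95. The pivot lies 48 mm below the roller; a spring (about 3.5 N at the roller when it trips) brings it back. Pushed the other way it does not move
- switch: the fixed limit switch: 50 mm (x) by 42 mm (y), 62 mm tall on a 90 by 60 mm foot, turned up to 0.4 rad; origin at centre of underside. The lever stands before its -x face, the one towards the robot
- vial_block: fixed blue vial block, 70 mm (x) by 90 mm (y), 50 mm tall with its vials; origin at centre of underside
- amber_bottle: bystander: brown glass bottle with black cap, 56 mm diameter, 140 mm tall; origin at centre of underside
- slim_bottle: bystander: white bottle with blue cap, 48 mm diameter, 125 mm tall; origin at centre of underside
- jar: bystander: clear jar with white cap, 56 mm diameter, 70 mm tall; origin at centre of underside
- weight: bystander: brass calibration weight with a knob, 48 mm diameter, 58 mm tall; origin at centre of underside
- beaker: bystander: glass beaker, 56 mm diameter at its rim, 75 mm tall; origin at centre of underside
There are look-alikes about, which are no part of the job. What is shaped like the part that bears cartridge3_mid but green is not meant. What is shaped like the long_tray but orange is not meant.

How it is judged:
On the way, in this order (a step that is already met when the one before it is completed fails the run):
1. all three cartridges stand in the right tray (angle between each of cartridge1_mid, cartridge2_mid, cartridge3_mid's own z axis and vertical below 0.15 rad and height (world z) of each of cartridge1_mid, cartridge2_mid, cartridge3_mid below 0.052 m and linear speed of each of cartridge1, cartridge2, cartridge3 below 0.02 m/s and ((contact force between cartridge1 and long_tray above 3 N and x of cartridge1_mid in the frame of long_tray_floor between -0.1 and 0.1 m and y of cartridge1_mid in the frame of long_tray_floor between -0.055 and 0.055 m) or (contact force between cartridge1 and round_dish between 0.7 and 3 N and horizontal distance between cartridge1_mid and round_dish_floor below 0.075 m)) and ((contact force between cartridge2 and long_tray above 3 N and x of cartridge2_mid in the frame of long_tray_floor between -0.1 and 0.1 m and y of cartridge2_mid in the frame of long_tray_floor between -0.055 and 0.055 m) or (contact force between cartridge2 and round_dish between 0.7 and 3 N and horizontal distance between cartridge2_mid and round_dish_floor below 0.075 m)) and ((contact force between cartridge3 and long_tray above 3 N and x of cartridge3_mid in the frame of long_tray_floor between -0.1 and 0.1 m and y of cartridge3_mid in the frame of long_tray_floor between -0.055 and 0.055 m) or (contact force between cartridge3 and round_dish between 0.7 and 3 N and horizontal distance between cartridge3_mid and round_dish_floor below 0.075 m))), for 0.2 s.
2. the roller lever is pushed over until the switch trips (value of joint trip_arm above 0.5 rad), for 0.1 s.
At the end, for the whole second after the job is handed in: Every cartridge stands upright (within 0.15 rad), at rest, on the floor of its tray: those pressing on it with more than 3 N in the long tray, the lighter ones in the round dish; the roller lever has been tripped after sorting and is back within 0.15 rad of rest (all of step 1 and value of joint trip_arm below 0.15 rad); the robot touches nothing.
It fails at once if a bystander (bottle, jar, beaker or weight) is shifted more than 30 mm or tipped over (distance of any of amber_bottle, slim_bottle, jar, weight, beaker from where it was at the start of the episode above 0.03 m or angle between any of amber_bottle, slim_bottle, jar, weight, beaker's own z axis and vertical above 0.5 rad).
It fails at once if a cartridge is let fall (free of the fingers and faster than 0.6 m/s, a drop of about 20 mm) ((linear speed of cartridge1 above 0.6 m/s and contact force between the fingers and cartridge1 below 0.1 N) or (linear speed of cartridge2 above 0.6 m/s and contact force between the fingers and cartridge2 below 0.1 N) or (linear speed of cartridge3 above 0.6 m/s and contact force between the fingers and cartridge3 below 0.1 N)).
It also fails if it takes over 72 s, if anything falls off the work surface, if the arm or the gripper's body presses on something with over 40 N, if the wrist force passes 120 N, or if a joint passes its speed limit or range.

## Working session

There is one attempt and no reset: what is moved stays moved. The work goes in short steps, Python scripts to look and compute and a tool call to move; the robot and the scene stay as the last step left them, time stands still between calls to the robot, and variables do not carry over. Pictures are saved under pics/ and viewed, at most 10 in all, crops included, and the job is handed in when it is done.

Besides the shell and the picture viewer there is one more tool, called by a JSON object that holds its "method" and its "body". step_arm: Moves the arm, as the interface text tells. Its arguments: {"type":"object","properties":{"commands":{"type":"array","items":{"type":"array","items":{"type":"number"}}},"hand":{"type":"number"},"squeeze":{"type":"number"}},"required":["commands"]}

```bash
mkdir -p pics; ls; python3 - <<'E'
from station import manip
import cv2
for n in("scene","top"):
    cv2.imwrite(f"pics/{n}0.png",manip.snapshot(n)); m=manip.camera_model(n); print(n,m)
s=manip.state();print(s["time_s"],s["tcp_pos"],s["ee_rot"],s["contact_force"],s["grip_width"])
E
```

```text
pics
scene {'intrinsics': array([[449.64484184,   0.        , 313.93584189],
       [  0.        , 449.64484184, 235.62779748],
       [  0.        ,   0.        ,   1.        ]]), 'origin': array([1.02119469, 0.51057329, 0.88011572]), 'orientation': array([0.386881  , 0.14970595, 0.31257955, 0.85452048])}
top {'intrinsics': array([[462.94361062,   0.        , 314.48625685],
       [  0.        , 462.94361062, 241.88677979],
       [  0.        ,   0.        ,   1.        ]]), 'origin': array([0.39163378, 0.07780053, 1.13083203]), 'orientation': array([ 0.71403026,  0.04366557, -0.03038037, -0.69809107])}
0.1 [ 0.26113398 -0.59460884  0.20465552] [-8.12407884e-04  9.78675902e-01  2.05408826e-01 -1.80804505e-04] [-1.07503136  0.74947921 -0.84118252] 1.0003678116558945
```

View pics/scene0.png

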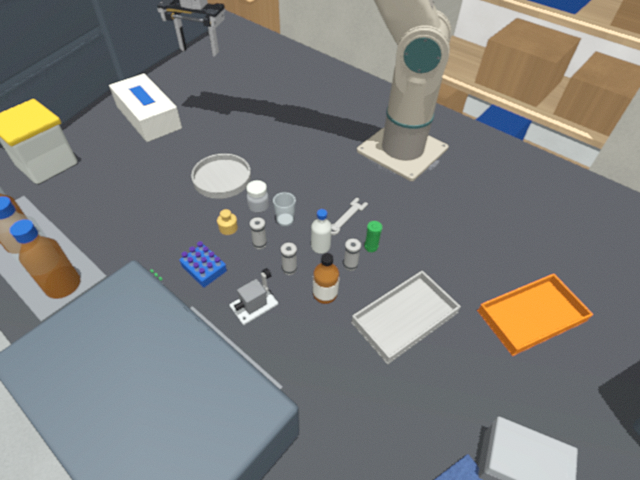

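View pics/top0.png

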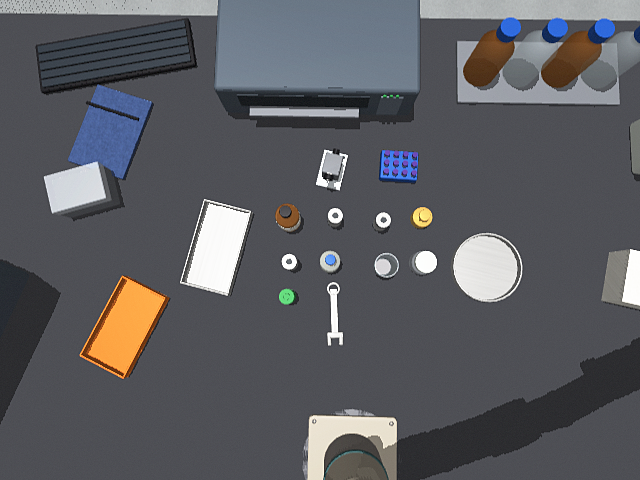

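The top view shows three grey cartridges at about (335,217), (383,220) and (289,262). The green look-alike is at (287,297). The white long tray is at (217,247), which fits the description; the tray at (124,327) is orange and not meant. The round dish is at (488,267), and the switch is at (332,168) with its lever at (334,183). I'll confirm these in an enlarged crop and measure.

```bash
cat >h.py <<'E'
import numpy as np,cv2
from scipy.spatial.transform import Rotation as R
from station import manip
def ray(n,u,v):
    m=manip.camera_model(n);K=m["intrinsics"];q=m["orientation"]
    d=np.array([(u-K[0,2])/K[0,0],-(v-K[1,2])/K[1,1],-1.])
    return np.array(m["origin"]),R.from_quat([q[1],q[2],q[3],q[0]]).apply(d)
def on(n,u,v,z):
    o,d=ray(n,u,v);return (o+d*(z-o[2])/d[2]).round(4)
def proj(n,p):
    m=manip.camera_model(n);K=m["intrinsics"];q=m["orientation"]
    c=R.from_quat([q[1],q[2],q[3],q[0]]).inv().apply(np.array(p)-m["origin"])
    return np.array([K[0,0]*c[0]/-c[2]+K[0,2],K[1,1]*-c[1]/-c[2]+K[1,2]])
def tri(u1,v1,u2,v2):
    o1,d1=ray("top",u1,v1);o2,d2=ray("scene",u2,v2)
    A=np.c_[d1,-d2];t=np.linalg.lstsq(A,o2-o1,rcond=None)[0]
    return ((o1+t[0]*d1+o2+t[1]*d2)/2).round(4)
E
python3 - <<'E'
from h import *
t=cv2.imread("pics/top0.png");s=cv2.imread("pics/scene0.png")
a=cv2.resize(t[140:310,265:445],None,fx=3.4,fy=3.4,interpolation=2)
b=cv2.resize(s[170:330,220:400],None,fx=3.0,fy=3.0,interpolation=2)
cv2.imwrite("pics/c1.png",a);cv2.imwrite("pics/c2.png",b)
hsv=cv2.cvtColor(t,cv2.COLOR_BGR2HSV)
m=((hsv[...,1]<50)&(hsv[...,2]>120)).astype(np.uint8)
n,l,st,c=cv2.connectedComponentsWithStats(m)
for i in range(1,n):
    x,y,w,h,A=st[i]
    if A>40 and 150<x<530 and 140<y<350:print(st[i],c[i].round(1),on("top",*c[i],.08),on("top",*c[i],0))
    if A>2000 and 150<x<530 and 140<y<350:
        r=cv2.minAreaRect(np.argwhere(l==i)[:,::-1].astype(np.float32));bp=cv2.boxPoints(r);print(r);print(bp,[on("top",*p,.03)for p in bp])
E
```

```text
[316 149  32  42 755] [331.4 168.8] [0.6731 0.0637 0.08  ] [0.6946 0.0626 0.    ]
[ 180  199   71   97 3978] [216.8 247.6] [0.4839 0.3222 0.08  ] [0.4909 0.3408 0.    ]
((215.01576232910156, 246.64328002929688), (49.83529281616211, 88.80424499511719), 15.5241117477417)
[[179.1232  282.75647]
 [202.89111 197.19199]
 [250.90833 210.53009]
 [227.14041 296.09457]] [array([0.4023, 0.4199, 0.03  ]), array([0.6103, 0.3732, 0.03  ]), array([0.5799, 0.2552, 0.03  ]), array([0.3735, 0.3038, 0.03  ])]
[328 208  15  16 165] [334.7 215.2] [0.5645 0.0538 0.08  ] [0.5777 0.052  0.    ]
[376 212  15  16 168] [383.  219.4] [ 0.5569 -0.0567  0.08  ] [ 0.5695 -0.0669  0.    ]
[278 218  22  13  59] [290.8 226.3] [0.5367 0.154  0.08  ] [0.5478 0.1598 0.    ]
[ 453  233   70   69 3567] [486.  267.3] [ 0.4527 -0.2893  0.08  ] [ 0.4574 -0.3173  0.    ]
((487.5, 267.0), (68.0, 69.0), 90.0)
[[453. 233.]
 [522. 233.]
 [522. 301.]
 [453. 301.]] [array([ 0.5356, -0.2298,  0.03  ]), array([ 0.5391, -0.3929,  0.03  ]), array([ 0.3785, -0.3892,  0.03  ]), array([ 0.3747, -0.2285,  0.03  ])]
[320 251  20  21 244] [329.3 261.3] [0.4583 0.0643 0.08  ] [0.4633 0.0632 0.    ]
[412 251  25  23 450] [424.3 261.7] [ 0.4622 -0.1506  0.08  ] [ 0.4676 -0.168   0.    ]
[374 253  25  25 336] [384.4 265.4] [ 0.4518 -0.0606  0.08  ] [ 0.4564 -0.0711  0.    ]
[281 254  16  16 173] [288.7 261.3] [0.4562 0.1564 0.08  ] [0.4611 0.1624 0.    ]
[327 282  16  64 500] [333.8 315.2] [0.3374 0.0516 0.08  ] [0.3333 0.0496 0.    ]
```

View pics/c1.png

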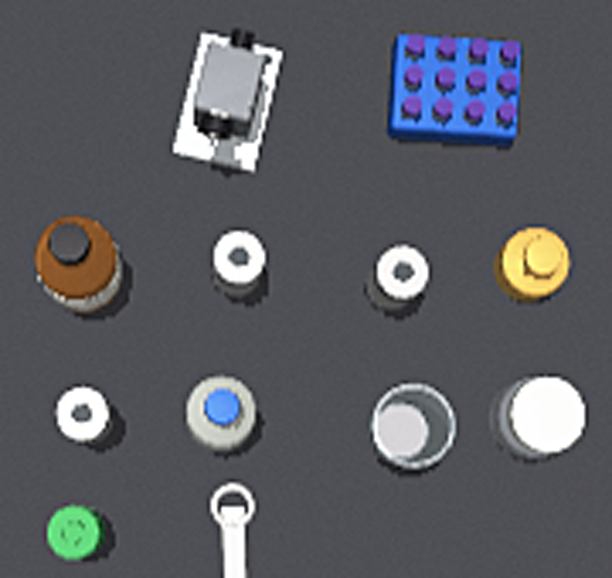

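View pics/c2.png

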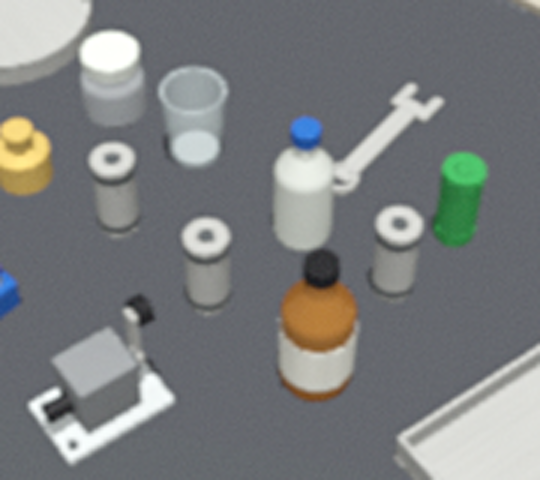

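The crops confirm three steel cartridges with dark centre rings, the green one standing apart, and the roller in front of the switch at about top (328,176) and scene (266,273). Next I'll triangulate.

```bash
python3 - <<'E'
from h import *
s=cv2.imread("pics/scene0.png");t=cv2.imread("pics/top0.png")
for nm,a,b in [("A",(334.7,215.2),(289,249.5)),("B",(383,219.4),(257.5,224)),("C",(288.7,261.3),(353,245.5))]:
    p=np.r_[on("top",*a,.08)[:2],.08];print(nm,p,"scene proj",proj("scene",p),"seen",b,"tri",tri(*a,*b))
print("roller",tri(328.3,175.5,266.3,273),on("top",328.3,175.5,.09),on("scene",266.3,273,.09))
print("amber cap",on("top",285.6,212,.14),on("scene",327,260,.14),"slim",on("top",330.5,259.5,.125),on("scene",322,214,.125))
# switch foot rect
h=cv2.cvtColor(t,cv2.COLOR_BGR2HSV);m=((h[...,1]<50)&(h[...,2]>225)).astype(np.uint8);m[:145]=0;m[195:]=0;m[:,:310]=0;m[:,355:]=0
r=cv2.minAreaRect(cv2.findNonZero(m));bp=cv2.boxPoints(r);print(r);print([on("top",*p,.008) for p in bp])
# dish via rim
m=((h[...,1]<50)&(h[...,2]>110)).astype(np.uint8);m[:,:440]=0;m[:,530:]=0;m[:225]=0;m[310:]=0
e=cv2.minEnclosingCircle(cv2.findNonZero(m));print(e,on("top",*e[0],.02))
# tray in top by rim
print("tray",on("top",215,246.6,.028))
E
```

```text
A [0.5645 0.0539 0.08  ] scene proj [289.23604653 248.84390008] seen (289, 249.5) tri [0.5649 0.0537 0.0779]
B [ 0.557  -0.0567  0.08  ] scene proj [257.56250048 223.10619918] seen (257.5, 224) tri [ 0.5574 -0.057   0.077 ]
C [0.4562 0.1565 0.08  ] scene proj [353.85780791 244.52740936] seen (353, 245.5) tri [0.4569 0.156  0.0766]
roller [0.6537 0.0706 0.0939] [0.6547 0.0706 0.09  ] [0.6519 0.0683 0.09  ]
amber cap [0.5594 0.1619 0.14  ] [0.5685 0.1668 0.14  ] slim [0.4594 0.0622 0.125 ] [0.4646 0.0656 0.125 ]
((331.5588684082031, 169.2647247314453), (24.01102638244629, 36.1378059387207), 14.03624439239502)
[array([0.6537, 0.1011, 0.008 ]), array([0.743 , 0.0814, 0.008 ]), array([0.7292, 0.0232, 0.008 ]), array([0.6401, 0.0433, 0.008 ])]
((487.4479675292969, 267.03997802734375), 35.302406311035156) [ 0.4569 -0.3136  0.02  ]
tray [0.4908 0.3386 0.028 ]
```

{"method": "step_arm", "body": {"commands": [[22,40,0,0,0,-0.14],[22,40,0,0,0,-0.14],[22,40,0,0,0,-0.134],[22,40,0,0,0,0],[22,40,0,0,0,0],[22,40,0,0,0,0],[22,40,0,0,0,0],[22,40,0,0,0,0],[22,40,0,0,0,0],[22,40,0,0,0,0],[22,40,0,0,0,0],[22,40,0,0,0,0]], "hand": 0.6, "squeeze": 35}}

```text
time_s: 1.3
tcp_pos: [0.5258, -0.1134, 0.2053]
ee_rot: [0.0, 1.0, -0.0, -0.0]
contact_force: [0.7, 0.1, -0.5]
grip_width: 0.599
finger_force: 0.0
```

{"method": "step_arm", "body": {"commands": [[16,28,0,0,0,0],[15.5,28.5,0,0,0,0],[0,0,0,0,0,0],[0,0,-40,0,0,0],[0,0,-40,0,0,0],[0,0,-35,0,0,0],[0,0,-25,0,0,0],[0,0,-19,0,0,0],[0,0,0,0,0,0]]}}

```text
time_s: 2.2
tcp_pos: [0.5541, -0.0594, 0.044]
ee_rot: [0.0, 1.0, -0.001, -0.003]
contact_force: [-0.1, 1.0, -0.5]
grip_width: 0.601
finger_force: 0.0
```

```bash
python3 - <<'E'
from h import *
s=manip.snapshot("scene");cv2.imwrite("pics/g1.png",cv2.resize(s[130:330,160:400],None,fx=3,fy=3))
E
```

```text
(no output)
```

View pics/g1.png

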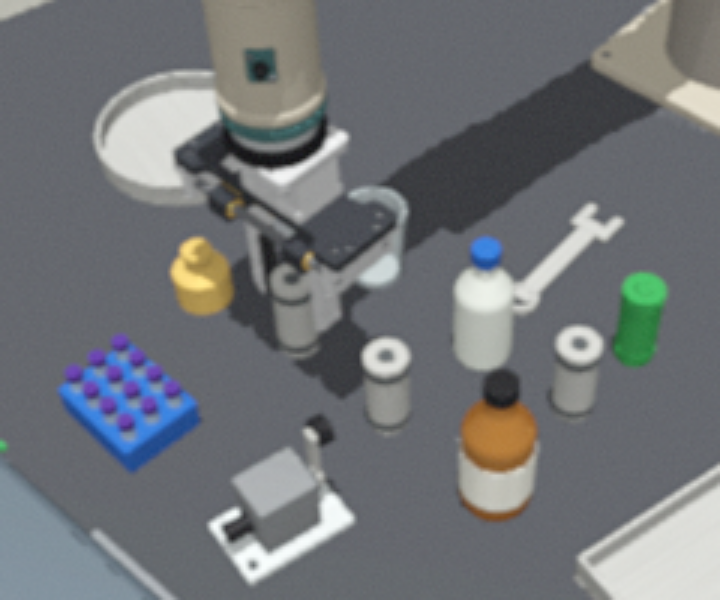

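The fingers straddle cartridge B cleanly, at about (293,310) in the crop, and touch nothing else. Close and lift.

{"method": "step_arm", "body": {"commands": [[3,2,0,0,0,0],[0,0,0,0,0,0],[0,0,0,0,0,0],[0,0,0,0,0,0],[0,0,0,0,0,0]], "hand": 0}}

```text
time_s: 2.75
tcp_pos: [0.561, -0.0573, 0.0476]
ee_rot: [0.0, 1.0, -0.0, 0.001]
contact_force: [-0.3, -1.7, 6.2]
grip_width: 0.362
finger_force: 35.0
```

{"method": "step_arm", "body": {"commands": [[0,0,10,0,0,0],[0,0,30,0,0,0],[0,0,40,0,0,0],[0,0,40,0,0,0],[0,0,40,0,0,0],[0,0,40,0,0,0],[0,0,0,0,0,0],[0,0,0,0,0,0],[0,0,0,0,0,0],[0,0,0,0,0,0]]}}

```text
time_s: 3.75
tcp_pos: [0.5582, -0.0563, 0.2443]
ee_rot: [-0.0, 1.0, -0.0, -0.002]
contact_force: [-0.6, -0.3, -5.3]
grip_width: 0.359
finger_force: 34.9
```

{"method": "step_arm", "body": {"commands": [[0,0,0,0,0,0],[0,0,0,0,0,0]]}}

```text
time_s: 3.95
tcp_pos: [0.5594, -0.0566, 0.2455]
ee_rot: [-0.0, 1.0, -0.0, -0.001]
contact_force: [-0.4, -0.8, -5.1]
grip_width: 0.365
finger_force: 34.9
```

```bash
python3 - <<'E'
from station import manip
for i in range(4):
    s=manip.state();print(s["tcp_pos"],s["contact_force"]);manip.snapshot("top")
E
```

```text
[ 0.55938565 -0.05661873  0.24550168] [-0.37707468 -0.83157762 -5.09739558]
[ 0.55957066 -0.05663127  0.24576117] [ 0.20707326 -0.21862232 -5.11891176]
[ 0.55969783 -0.05663228  0.24598923] [-0.04369905 -0.69027106 -4.58624581]
[ 0.55977846 -0.05668253  0.24614453] [ 0.56001745 -0.08595399 -5.32195721]
```

B weighs about 4.5 N, so it's solid. I'll carry it to the long tray.

{"method": "step_arm", "body": {"commands": [[0,25,0,0,0,0],[-2,45,0,0,0,0],[-2,45,0,0,0,0],[-2,45,0,0,0,0],[-2,45,0,0,0,0],[-2,45,0,0,0,0],[-2,45,0,0,0,0],[0,45,0,0,0,0],[0,30,0,0,0,0],[0,12,0,0,0,0],[0,0,0,0,0,0],[0,0,0,0,0,0]]}}

```text
time_s: 5.35
tcp_pos: [0.5483, 0.323, 0.2462]
ee_rot: [0.001, 1.0, -0.001, -0.0]
contact_force: [0.2, -1.2, -5.3]
grip_width: 0.366
finger_force: 34.9
```

{"method": "step_arm", "body": {"commands": [[0,0,-30,0,0,0],[0,0,-40,0,0,0],[0,0,-40,0,0,0],[0,0,-35,0,0,0],[0,0,-25,0,0,0],[0,0,-12,0,0,0],[0,0,-6,0,0,0],[0,0,0,0,0,0],[0,0,-4,0,0,0],[0,0,-2,0,0,0],[0,0,0,0,0,0],[0,0,0,0,0,0]]}}

```text
time_s: 6.55
tcp_pos: [0.5481, 0.3256, 0.053]
ee_rot: [-0.0, 1.0, -0.0, 0.0]
contact_force: [0.6, -0.1, -6.7]
grip_width: 0.362
finger_force: 34.9
```

{"method": "step_arm", "body": {"commands": [[0,0,-1.5,0,0,0],[0,0,0,0,0,0],[0,0,0,0,0,0]]}}

```text
time_s: 6.85
tcp_pos: [0.5484, 0.3256, 0.0517]
ee_rot: [-0.0, 1.0, -0.0, 0.001]
contact_force: [-0.8, -0.4, 0.6]
grip_width: 0.361
finger_force: 34.9
```

{"method": "step_arm", "body": {"commands": [[0,0,0,0,0,0],[0,0,0,0,0,0],[0,0,0,0,0,0],[0,0,40,0,0,0],[0,0,50,0,0,0],[0,0,45,0,0,0],[-20,-35,14,0,0,0],[-22,-40,0,0,0,0],[-22,-40,0,0,0,0],[-20,-35,0,0,0,0],[-8,-19,0,0,0,0],[0,0,0,0,0,0]], "hand": 0.6}}

```text
time_s: 8.05
tcp_pos: [0.4548, 0.1533, 0.2005]
ee_rot: [0.001, 1.0, -0.002, -0.0]
contact_force: [0.2, -0.3, 0.2]
grip_width: 0.598
finger_force: 0.0
```

```bash
python3 - <<'E'
from station import manip
s=manip.state();print(s["time_s"],s["tcp_pos"],s["joint_positions"],s["contact_force"])
E
```

```text
8.05 [0.45484645 0.15325682 0.20046589] [-0.45717222  0.39667874  0.10012208  1.98494058 -0.05453501  0.76329058
 -1.900648  ] [ 0.17475959 -0.34509397  0.16276125]
```

{"method": "step_arm", "body": {"commands": [[0,0,0,0,0,0],[0,0,-40,0,0,0],[0,0,-40,0,0,0],[0,0,-35,0,0,0],[0,0,-25,0,0,0],[0,0,-14,0,0,0],[0,0,0,0,0,0],[0,0,0,0,0,0]]}}

```text
time_s: 8.85
tcp_pos: [0.4565, 0.1576, 0.0458]
ee_rot: [-0.0, 1.0, 0.001, 0.0]
contact_force: [0.9, 0.5, 0.2]
grip_width: 0.598
finger_force: 0.0
```

{"method": "step_arm", "body": {"commands": [[0,0,0,0,0,0],[0,0,0,0,0,0],[0,0,0,0,0,0],[0,0,0,0,0,0],[0,0,0,0,0,0]], "hand": 0}}

```text
time_s: 9.35
tcp_pos: [0.4564, 0.1565, 0.0465]
ee_rot: [-0.0, 1.0, -0.0, 0.001]
contact_force: [-0.6, -0.3, 4.7]
grip_width: 0.365
finger_force: 34.8
```

{"method": "step_arm", "body": {"commands": [[0,0,10,0,0,0],[0,0,30,0,0,0],[0,0,40,0,0,0],[0,0,40,0,0,0],[0,0,40,0,0,0],[0,0,40,0,0,0],[0,0,0,0,0,0],[0,0,0,0,0,0],[0,0,0,0,0,0],[0,0,0,0,0,0]]}}

```text
time_s: 10.35
tcp_pos: [0.4547, 0.1559, 0.2445]
ee_rot: [0.001, 1.0, -0.0, -0.002]
contact_force: [-0.2, 0.9, -2.0]
grip_width: 0.363
finger_force: 34.8
```

```bash
python3 - <<'E'
from h import *
for i in range(3):
    s=manip.state();print(s["tcp_pos"],s["contact_force"]);im=manip.snapshot("scene")
cv2.imwrite("pics/g2.png",cv2.resize(im[60:400,160:480],None,fx=1.75,fy=1.75))
E
```

```text
[0.45468419 0.15593039 0.24449997] [-0.20448462  0.91081823 -2.01862624]
[0.4548693  0.15598604 0.24458039] [ 0.9211341   0.22936418 -1.86304051]
[0.45508729 0.15606905 0.2447647 ] [ 1.00253731 -0.04341162 -1.34469068]
```

View pics/g2.png

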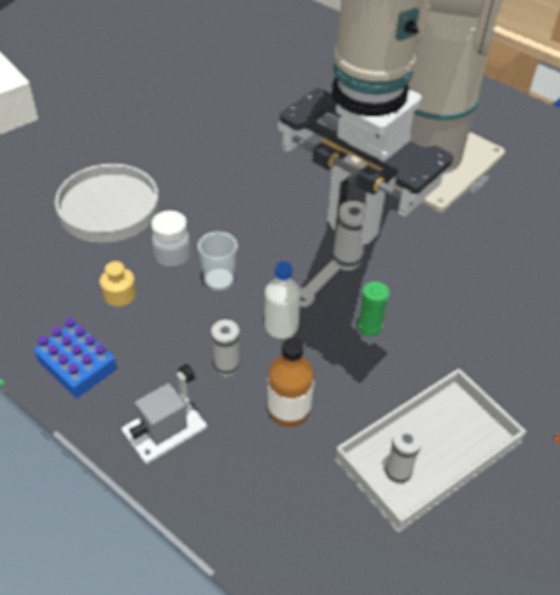

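B stands upright in the tray at about (403,455). C weighs about 1.7 N, so it's hollow, and I'll take it to the dish.

{"method": "step_arm", "body": {"commands": [[0,-20,0,0,0,0],[4,-45,0,0,0,0],[4,-45,0,0,0,0],[4,-45,0,0,0,0],[4,-45,0,0,0,0],[4,-45,0,0,0,0],[4,-45,0,0,0,0],[4,-45,0,0,0,0],[4,-45,0,0,0,0],[2,-45,0,0,0,0],[0,-30,0,0,0,0],[0,-15,0,0,0,0]]}}

```text
time_s: 11.7
tcp_pos: [0.4886, -0.3172, 0.2451]
ee_rot: [0.001, 1.0, -0.002, -0.001]
contact_force: [0.9, 0.1, -0.9]
grip_width: 0.362
finger_force: 34.8
```

{"method": "step_arm", "body": {"commands": [[0,0,0,0,0,0],[0,0,-30,0,0,0],[0,0,-40,0,0,0],[0,0,-40,0,0,0],[0,0,-35,0,0,0],[0,0,-25,0,0,0],[0,0,-12,0,0,0],[0,0,-8,0,0,0],[0,0,0,0,0,0],[0,0,-3,0,0,0],[0,0,0,0,0,0],[0,0,0,0,0,0]]}}

```text
time_s: 12.9
tcp_pos: [0.4904, -0.314, 0.0538]
ee_rot: [0.0, 1.0, -0.0, 0.001]
contact_force: [-0.6, -0.8, -1.6]
grip_width: 0.364
finger_force: 34.8
```

{"method": "step_arm", "body": {"commands": [[0,0,-1.5,0,0,0],[0,0,-1,0,0,0],[0,0,0,0,0,0],[0,0,0,0,0,0]]}}

```text
time_s: 13.3
tcp_pos: [0.49, -0.3138, 0.0507]
ee_rot: [0.0, 1.0, -0.0, 0.0]
contact_force: [0.5, -0.8, -0.0]
grip_width: 0.369
finger_force: 34.8
```

{"method": "step_arm", "body": {"commands": [[0,0,0,0,0,0],[0,0,0,0,0,0],[0,0,0,0,0,0],[0,0,40,0,0,0],[0,0,50,0,0,0],[0,0,45,0,0,0],[4,24,20,0,0,0],[9,44,0,0,0,-0.131],[9,44,0,0,0,-0.131],[9,44,0,0,0,-0.131],[9,44,0,0,0,-0.131],[9,44,0,0,0,-0.131]], "hand": 0.6}}

```text
time_s: 14.5
tcp_pos: [0.539, -0.0678, 0.2056]
ee_rot: [-0.0, 0.946, -0.324, 0.0]
contact_force: [1.2, -0.5, 0.4]
grip_width: 0.6
finger_force: 0.0
```

{"method": "step_arm", "body": {"commands": [[9,44,0,0,0,-0.13],[9,44,0,0,0,0],[7,25,0,0,0,0],[0.5,10.5,0,0,0,0],[0,0,0,0,0,0],[0,0,0,0,0,0]]}}

```text
time_s: 15.1
tcp_pos: [0.5639, 0.0517, 0.2056]
ee_rot: [0.001, 0.923, -0.384, 0.0]
contact_force: [0.0, -0.8, 0.0]
grip_width: 0.598
finger_force: 0.0
```

```bash
python3 - <<'E'
from station import manip
s=manip.state();print(s["time_s"],s["tcp_pos"],s["ee_rot"],s["joint_positions"],s["contact_force"])
E
```

```text
15.1 [0.56394556 0.05168012 0.20556423] [ 6.59062681e-04  9.23494183e-01 -3.83611841e-01  1.23424825e-04] [-0.42257619  0.54006137  0.4326055   1.76374958 -0.27737808  0.89881031
 -2.22817796] [ 0.01033559 -0.83707702  0.02548012]
```

{"method": "step_arm", "body": {"commands": [[0,0,0,0,0,0],[0,0,-40,0,0,0],[0,0,-40,0,0,0],[0,0,-35,0,0,0],[0,0,-25,0,0,0],[0,0,-19,0,0,0],[0,0,0,0,0,0],[0,0,0,0,0,0]]}}

```text
time_s: 15.9
tcp_pos: [0.5646, 0.0524, 0.0469]
ee_rot: [0.0, 0.924, -0.384, 0.0]
contact_force: [0.3, -0.5, -0.1]
grip_width: 0.595
finger_force: 0.0
```

{"method": "step_arm", "body": {"commands": [[0,0,0,0,0,0],[0,0,0,0,0,0],[0,0,0,0,0,0],[0,0,0,0,0,0],[0,0,0,0,0,0]], "hand": 0}}

```text
time_s: 16.4
tcp_pos: [0.5647, 0.0536, 0.0473]
ee_rot: [-0.0, 0.924, -0.383, 0.0]
contact_force: [-1.1, -1.2, 6.1]
grip_width: 0.361
finger_force: 35.0
```

{"method": "step_arm", "body": {"commands": [[0,0,10,0,0,0],[0,0,30,0,0,0],[0,0,40,0,0,0],[0,0,40,0,0,0],[0,0,40,0,0,0],[0,0,40,0,0,0],[0,0,0,0,0,0],[0,0,0,0,0,0],[0,0,0,0,0,0],[0,0,0,0,0,0]]}}

```text
time_s: 17.4
tcp_pos: [0.5629, 0.054, 0.2445]
ee_rot: [0.001, 0.924, -0.383, -0.002]
contact_force: [-0.2, 0.6, -5.1]
grip_width: 0.358
finger_force: 34.9
```

```bash
python3 - <<'E'
from h import *
for i in range(4):
    s=manip.state();print(s["tcp_pos"],s["contact_force"]);im=manip.snapshot("scene")
E
```

```text
[0.5628694  0.05397625 0.24448   ] [-0.24173781  0.55328493 -5.12420017]
[0.56318403 0.05388136 0.24468375] [ 0.1879994   0.52121124 -4.1695834 ]
[0.56349163 0.05382854 0.24497152] [-0.32811488 -0.15594925 -4.54697482]
[0.563756   0.05374995 0.24528945] [ 1.15070487 -0.09449823 -4.28634079]
```

A weighs about 4.5 N, so it's solid and goes to the tray's near end.

{"method": "step_arm", "body": {"commands": [[-8,18,0,0,0,0.131],[-16,36,0,0,0,0.131],[-16,36,0,0,0,0.131],[-16,36,0,0,0,0.131],[-16,36,0,0,0,0.131],[-16,36,0,0,0,0.13],[-16,36,0,0,0,0],[-14,32,0,0,0,0],[-10,22,0,0,0,0],[-4,10,0,0,0,0],[0,0,0,0,0,0],[0,0,0,0,0,0]]}}

```text
time_s: 18.8
tcp_pos: [0.4333, 0.35, 0.2463]
ee_rot: [0.001, 1.0, -0.001, 0.0]
contact_force: [0.3, -1.3, -5.0]
grip_width: 0.361
finger_force: 34.9
```

{"method": "step_arm", "body": {"commands": [[0,0,-30,0,0,0],[0,0,-40,0,0,0],[0,0,-40,0,0,0],[0,0,-35,0,0,0],[0,0,-25,0,0,0],[0,0,-12,0,0,0],[0,0,-8,0,0,0],[0,0,0,0,0,0],[0,0,-3,0,0,0],[0,0,0,0,0,0],[0,0,0,0,0,0]]}}

```text
time_s: 19.9
tcp_pos: [0.4328, 0.3523, 0.0543]
ee_rot: [-0.0, 1.0, -0.0, 0.001]
contact_force: [0.1, -0.3, -4.3]
grip_width: 0.359
finger_force: 34.9
```

{"method": "step_arm", "body": {"commands": [[0,0,-1.5,0,0,0],[0,0,-1.3,0,0,0],[0,0,0,0,0,0],[0,0,0,0,0,0]]}}

```text
time_s: 20.3
tcp_pos: [0.4328, 0.3521, 0.0513]
ee_rot: [-0.0, 1.0, -0.0, 0.0]
contact_force: [-1.2, -0.9, 3.6]
grip_width: 0.356
finger_force: 34.9
```

{"method": "step_arm", "body": {"commands": [[0,0,0,0,0,0],[0,0,0,0,0,0],[0,0,0,0,0,0],[0,0,40,0,0,0],[0,0,50,0,0,0],[0,0,50,0,0,0],[0,0,10,0,0,0]], "hand": 0.6}}

```text
time_s: 21.0
tcp_pos: [0.4354, 0.3539, 0.2062]
ee_rot: [-0.003, 1.0, -0.0, 0.004]
contact_force: [0.7, 0.0, -0.2]
grip_width: 0.601
finger_force: 0.0
```

{"method": "step_arm", "body": {"commands": [[22,-36,0,0,0,0],[22,-36,0,0,0,0],[22,-36,0,0,0,0],[22,-36,0,0,0,0],[22,-36,0,0,0,0],[22,-36,0,0,0,0],[22,-36,0,0,0,0],[22,-36,0,0,0,0],[22,-36,0,0,0,0],[11,-12,0,0,0,0],[0,0,0,0,0,0],[0,0,0,0,0,0]], "hand": 0}}

```text
time_s: 22.2
tcp_pos: [0.6405, 0.0169, 0.1997]
ee_rot: [-0.001, 1.0, 0.0, -0.001]
contact_force: [0.3, 0.3, 0.2]
grip_width: 0.003
finger_force: 0.0
```

```bash
python3 - <<'E'
from h import *
print(manip.state()["contact_force"])
im=manip.snapshot("scene");cv2.imwrite("pics/g3.png",cv2.resize(im[60:400,160:480],None,fx=1.75,fy=1.75))
E
```

```text
[0.32799543 0.30301178 0.19537435]
```

View pics/g3.png

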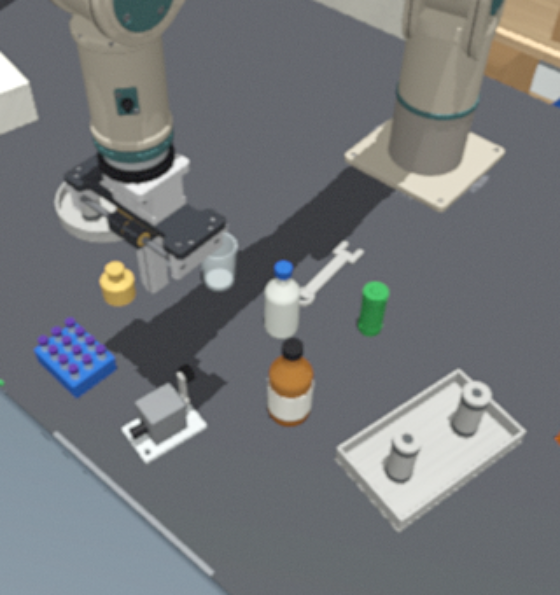

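Both solid cartridges stand upright in the tray at (403,455) and (472,408). The gripper is right of the roller at (186,373). Lower and push left.

{"method": "step_arm", "body": {"commands": [[0,0,-45,0,0,0],[0,0,-45,0,0,0],[0,0,-38,0,0,0],[0,0,0,0,0,0],[0,0,0,0,0,0]]}}

```text
time_s: 22.75
tcp_pos: [0.641, 0.0175, 0.0731]
ee_rot: [-0.0, 1.0, 0.001, -0.0]
contact_force: [0.5, -0.0, 0.9]
grip_width: 0.005
finger_force: 0.0
```

{"method": "step_arm", "body": {"commands": [[2,10,0,0,0,0],[2,10,0,0,0,0],[2,9,0,0,0,0],[1,6,0,0,0,0],[1,6,0,0,0,0],[1,6,0,0,0,0],[1,6,0,0,0,0],[1,6,0,0,0,0],[0,0,0,0,0,0],[0,0,0,0,0,0]]}}

```text
time_s: 23.75
tcp_pos: [0.6516, 0.0731, 0.0718]
ee_rot: [0.001, 1.0, -0.001, -0.001]
contact_force: [0.5, -5.0, -0.5]
grip_width: 0.002
finger_force: 2.4
```

```bash
python3 - <<'E'
from h import *
print(manip.state()["contact_force"])
im=manip.snapshot("scene");cv2.imwrite("pics/g4.png",cv2.resize(im[170:350,190:370],None,fx=3,fy=3))
E
```

```text
[ 0.45110326 -5.04775464 -0.46964657]
```

View pics/g4.png

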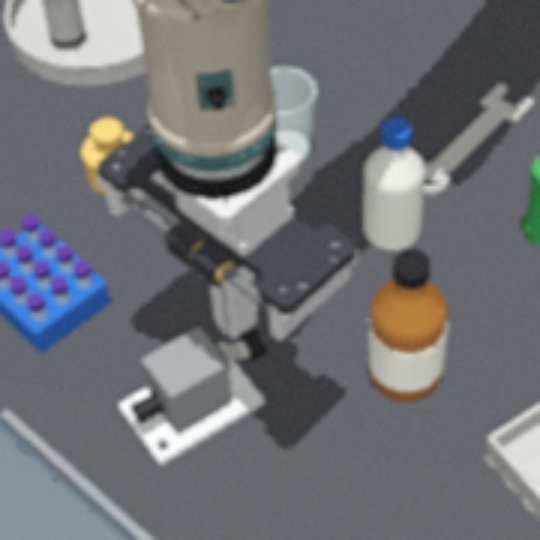

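The finger holds the lever over, with the roller at (254,345) in the crop, leaning left. The force is 5 N and I estimate about 0.6 rad. I'll push a little further, hold, then withdraw.

{"method": "step_arm", "body": {"commands": [[1,3,0,0,0,0],[1,3,0,0,0,0],[0,0,0,0,0,0],[0,0,0,0,0,0],[0,0,0,0,0,0]]}}

```text
time_s: 24.3
tcp_pos: [0.6525, 0.0785, 0.0715]
ee_rot: [0.002, 1.0, -0.001, -0.002]
contact_force: [-0.4, -5.2, -2.0]
grip_width: 0.006
finger_force: 2.5
```

```bash
python3 - <<'E'
from h import *
im=manip.snapshot("scene")[275:300,262:292]
print(manip.state()["tcp_pos"]);h=im.max(2)
m=(h<55).astype(np.uint8);ys,xs=np.nonzero(m)
print(len(xs));c=(xs.mean()+262,ys.mean()+275);print(c,on("scene",*c,.08))
E
```

```text
[0.65254441 0.07850463 0.0715507 ]
52
(np.float64(276.2692307692308), np.float64(286.34615384615387)) [0.6579 0.1033 0.08  ]
```

The roller has moved about 34 mm (about 0.75 rad), so the switch has tripped. Withdraw.

{"method": "step_arm", "body": {"commands": [[-2,-10,0,0,0,0],[-2,-10,0,0,0,0],[-2,-10,0,0,0,0],[-2,-10,0,0,0,0],[-2,-12,0,0,0,0],[-2,-13,0,0,0,0],[0,0,45,0,0,0],[0,0,50,0,0,0],[0,0,40,0,0,0],[-20,-40,0,0,0,0],[-20,-40,0,0,0,0],[0,0,0,0,0,0]]}}

```text
time_s: 25.55
tcp_pos: [0.5994, -0.0728, 0.2087]
ee_rot: [0.002, 1.0, -0.005, -0.0]
contact_force: [-0.2, -1.5, -0.2]
grip_width: 0.004
finger_force: 0.0
```

{"method": "step_arm", "body": {"commands": [[0,0,0,0,0,0],[0,0,0,0,0,0],[0,0,0,0,0,0]]}}

```text
time_s: 25.85
tcp_pos: [0.6029, -0.0625, 0.2074]
ee_rot: [-0.0, 1.0, 0.001, 0.0]
contact_force: [-0.0, -0.1, -0.1]
grip_width: 0.005
finger_force: 0.0
```

```bash
python3 - <<'E'
from h import *
print(manip.state()["contact_force"])
im=manip.snapshot("scene");cv2.imwrite("pics/g5.png",cv2.resize(im[60:400,160:480],None,fx=1.75,fy=1.75))
E
```

```text
[-0.0421584  -0.13388418 -0.07630371]
```

View pics/g5.png

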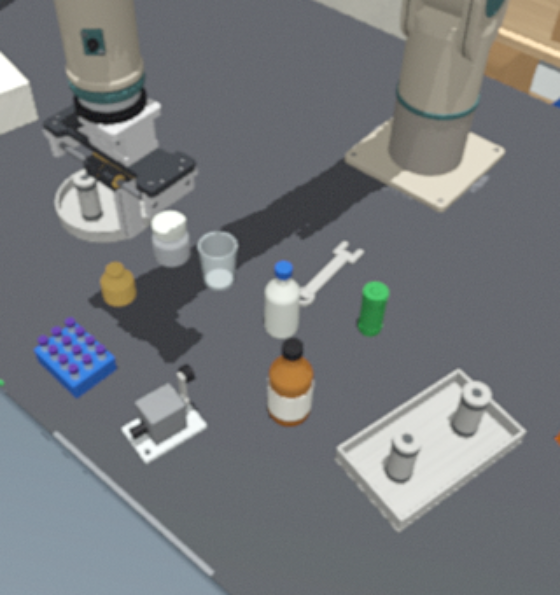

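The lever is back upright at (186,373). All three cartridges stand upright: two in the tray, one in the dish at (89,195). The bystanders haven't moved.

```bash
python3 -c "
from station import manip
print(manip.sign_off())"
```

```text
the job is handed in; nothing more can be done
None
```

The job is handed in, result not reported: the two solid cartridges (about 4.5 N each) stand in the long tray, the hollow one (about 1.7 N) stands in the round dish, and the lever was pushed to about 0.75 rad by my estimate and sprang back, at about 26 s of the 72 s.

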